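Dock the grinder's dust box and draw it tight with the cam lock

ROBOT

A 6-joint arm with a two-finger parallel gripper is mounted at the origin on the work surface. World frame = base frame: x ahead of the robot, y to its left, z up, the work surface at z = 0. Lengths are in m, angles in rad, forces in N, time in s.
With the tool pointing down it reaches from about 0.2 to 0.875 m from the base axis. Payload 3.4 kg.
Tool frame: the origin (TCP) lies midway between the tips of the shut fingers; the grasp point (between the pads) lies 19 mm behind it; z points along the fingers, y is the line along which they close (so a half turn about z gives the same grasp; the last joint's range is limited). The gripper opens to 94 mm and grips with 3 to 60 N. Pads are 16 mm wide; open, the fingers measure 119 mm over their backs; the gripper's body (75 mm by 177 mm) begins 78 mm behind the grasp point.
Start: joints at [1.09, 0.276, 1.505, -0, 1.361, -0.121], TCP at [0.202, 0.538, 0.205] pointing down, gripper open.
Joint ranges: [-2.89, 2.89], [-0.75, 2.08], [0.22, 2.7], [-1.18, 4.32], [0.11, 2.71], [-2.7, 2.7]. Speed limits (rad/s): [2.57, 2.57, 3.14, 3.14, 3.14, 3.14].

INTERFACE

Orientations are given as a rotation vector (axis times angle).
In Python, from workcell import manip gives the robot as it stands.
- The arm moves only by the tool move_arm, never from a script. Its arguments are lists of equal length, an entry for each row: "linear": the shift along the tool's x, y, z each as a share of 40 cm, from -1 to 1, a list of three; "spin": the turn about the tool's z as a share of 2 pi rad, from -1 to 1; "claw": the opening, from 0 (shut) to 1 (fully open). In form: {"linear": [[tx, ty, tz], ...], "spin": [spin, ...], "claw": [claw, ...]}. A call has 1 to 12 rows; each row is the pose to reach, as a shift and turn from the pose commanded when the call began, along the tool's axes at that moment, turning the shorter way round; what a row does not reach only later rows make up. A row lasts 1/10 s, in which the tool goes at most 50 mm and 8.59 degrees, less where a joint would pass 70% of its speed; a pose out of reach is approached as far as the arm can. A call with a number of a shift or a turn outside -1 to 1 is refused whole. A call with a gripper value outside its range is refused whole. The fingers move at their own pace and stop on an object; "squeeze" is the grip in N (left out, the last holds). Time passes only in rows, so rows that repeat a pose let the fingers close. It gives the time, the measured TCP pose, the force, the opening and the grip force at its end, in the units of the state.
- manip.observe(): the state, without advancing time (a new reading comes with each control period).
- manip.read_camera(name): name is "side" or "top"; returns a dict with "img" (384x512x3 uint8, red, green, blue), "range_z" (384x512 float32, m along the optical axis (not along the pixel's ray), 0 where there is no reading), "mtx" (3x3 intrinsics, pixels), "k1" (the pictures are not rectified: a ray, as slopes to the right and down, at radius r is drawn at 1 + k1 r^2 times it, then the intrinsics apply), "rvec" (rotation vector, rad) and "tvec" (3), from world to camera coordinates, as OpenCV has them. Camera axes: x right, y down, z forward; pixel columns grow to the right and rows downward; lengths in m; the calibration is good to about 2 mm. A picture is of the moment at which its call begins.
- manip.sign_off(): hands the job in; it is judged then, once.
The state is a dict: "time_s": time; "joint_positions": joint angles; "joint_velocities": joint speeds; "joint_efforts": joint torques, N m; "tcp_pos": TCP position; "tcp_rot": TCP orientation; "contact_force": force on the tool from outside, world axes, zero at the start; "ft_torque": the same for the moment, N m; "opening": finger opening in m; "grip_force": force on a finger pad.
Only numpy, scipy, OpenCV 4.12 (cv2) and the standard library are available. Lean on these libraries where they do the work, as an engineer would, in place of code of your own. Each camera call takes 0.05 s, during which the arm holds its last target. There are 200 camera calls.

TASK

Push the emptied dust box along its rails up to the suction manifold, then turn the cam lock clockwise about half a turn by its black post, so that its hook catches the bolt's pin and draws the box in tight against the metal stops. Turn until you feel it come up firmly, but do not force it, then let go and leave the other things on the bench alone.

Things in the scene. Friction and masses are not known exactly. Their poses are not given: they have to be found in the camera images.
- dock: Fixed steel docking fixture. Origin on the bench top under the cam's vertical axis; x along the rails, the way the box is pushed home (away from the robot, within 0.3 rad), z up. Plate 8 mm thick, x -260 to 70, y +-90 mm. Rails 26 mm above the bench, x -255 to -75, y +-61.5 to +-69.5 mm, leave the box 1.5 mm play each side. Grey manifold halves, 60 mm high, x -45 to 50, y +-65 to +-89 mm.
- cam_axis (a point): Point on the cam's vertical axis, 94 mm above the bench (mid-height of the post). Axes as the dock's. At the dock, the hook's spiral band sweeps round this axis 47 to 59 mm above the bench, its inner face drawing in by 4 mm per rad. Its tip passes the pin at about 0.5 rad; it catches the pin if that is then less than 37 mm from the axis, and blocks it if further out.
- cam (a joint): Angle of the cam, rad; 0 open, grows clockwise seen from above, end of travel 4.1. The bolt comes tight on the stops somewhere between 2.4 and 3.8, as the stops are set. Force at the post: 1 to 3 N turning free, 2 to 6 N against the seals, then rising steeply on the stops: about 12 N in the direction of turning is tight, much above 20 N is forcing it. It stays where it is left.
- post (a point): Centre of the black upright round post on the lever's end: 16 mm diameter, free from 75 to 114 mm above the bench, this point at 94 mm; 65 mm from the cam axis. At cam 0 it stands on the dock's -y side; turning clockwise carries it round the -x side (over the bolt) to the +y side.
- dust_box: Loose open aluminium box, 120 x 120 x 54 mm, 0.25 to 0.5 kg, on the dock's plate between the rails; origin at the centre of its underside, x towards the manifold, z up. Home when its origin is 119 to 123 mm before the cam axis along the dock's x; starts 22 to 51 mm short of that.
- grip (a point): Grip point of the box's upright black fin, which stands on the middle of the box's floor: 12 mm thick along the box's x, 60 mm wide along its y, from the floor (12 mm above the bench) up to 78 mm above the bench; this point 58 mm above the bench, over the box's origin. 50 mm clear inside the box before and behind it. The box's 4 mm walls reach 62 mm. Sliding it takes 3 to 10 N, up to 20 N to start.
- pin (a point): Upright steel pin, 10 mm diameter, on the end of the bolt at the box's front: 94 mm ahead of the box's origin, its top at 56 mm above the bench; this point 50 mm above the bench. The bolt's shank runs under the hook at 36 mm.
- stone: Bystander: grinding stone block 75 x 190 x 55 mm, origin at the centre of its underside, to the left of the dock.
- parts_carton: Bystander: open cardboard carton 120 x 160 x 45 mm, origin at the centre of its underside, to the right of the dock.
- oil: Bystander: grey oil bottle, 56 mm diameter, 120 mm high, origin at the centre of its underside, to the left of the box.
- seals (a point): Point between the two rubber seals, on the dock, 66 mm before the cam axis, 43 mm above the bench; axes as the dock's. The seals meet the box's front here and push back with about 1 N, rising to 2 to 3 N where the box meets the metal stops, 3 to 7 mm further on. The stops are adjustable and their setting is not measured; let go, the box may spring back onto the seals' rest position.
- hook (a point): Middle of the cam's steel disc (48 mm diameter), which carries the spiral hook band and the lever; on the cam axis, 67 mm above the bench. Turns with the cam. The lever's flat arm is 18 mm wide, 67 to 75 mm above the bench.
There are look-alikes about, which are no part of the job. Several things have the shape of the dust_box; the one meant has the colours described above.

How it is judged:
By the outcome, as a careful person would: the job done as asked, in the order asked, and still so for the second after the job is handed in, with the robot touching nothing.
It also fails if it takes over 67 s, if anything falls off the work surface, if the arm or the gripper's body presses on something with over 40 N, if the wrist force passes 120 N, or if a joint passes its speed limit or range.

## Working session

There is one attempt and no reset: what is moved stays moved. The work goes in short steps, Python scripts to look and compute and a tool call to move; the robot and the scene stay as the last step left them, time stands still between calls to the robot, and variables do not carry over. Pictures are saved under pics/ and viewed, at most 10 in all, crops included, and the job is handed in when it is done.

Besides the shell and the picture viewer there is one more tool, called as a command line: name --pt "numbers of a row" for each row, then --argument value for the rest. move_arm: Moves the arm, as the interface text tells. Shift numbers are shares of 40 cm and turn numbers shares of 2 pi rad, none past 1 either way. Its arguments: {"type":"object","properties":{"linear":{"type":"array"},"spin":{"type":"array"},"claw":{"type":"array"},"squeeze":{"type":"number"}},"required":["linear","spin","claw"]}

```bash
mkdir -p pics; cat > h.py <<'E'
import numpy as np, cv2
from workcell import manip
from scipy.spatial.transform import Rotation as R
def cam(n):
    return manip.read_camera(n)
def cloud(c):
    h,w=c["range_z"].shape; K=np.array(c["mtx"]); k=c["k1"]
    u,v=np.meshgrid(np.arange(w),np.arange(h))
    p=cv2.undistortPoints(np.stack([u,v],-1).reshape(-1,1,2).astype(float),K,np.array([k,0,0,0.])).reshape(h,w,2)
    z=c["range_z"]; P=np.dstack([p[...,0]*z,p[...,1]*z,z])
    Rm=R.from_rotvec(np.ravel(c["rvec"])).as_matrix()
    W=(P-np.ravel(c["tvec"]))@Rm; W[z==0]=np.nan
    return W
def save(c,f): cv2.imwrite("pics/"+f,cv2.cvtColor(c["img"],cv2.COLOR_RGB2BGR))
E
python3 - <<'E'
from h import *
for n in("top","side"):
    c=cam(n); save(c,n+"1.png"); np.savez(""+n+"1.npz",**c); print(c["mtx"],c["k1"],c["rvec"],c["tvec"])
s=manip.observe(); print(s)
E
```

```text
[[422.1028285    0.         252.6536453 ]
 [  0.         422.1028285  188.14684427]
 [  0.           0.           1.        ]] -0.11022609728532128 [ 2.07912698 -2.12276604  0.23963137] [0.07902583 0.49861018 0.99719935]
[[469.83955815   0.         254.96605713]
 [  0.         469.83955815 197.18313109]
 [  0.           0.           1.        ]] -0.13773542517162052 [ 2.30151532 -0.33831445  0.13495273] [-0.4365809   0.19128152  1.44204909]
{'time_s': 0.1, 'joint_positions': array([ 1.08998599e+00,  2.76497139e-01,  1.50595690e+00, -9.86653294e-06,
        1.36066371e+00, -1.21012657e-01]), 'joint_velocities': array([ 4.57601690e-05, -2.64131759e-03, -3.36290646e-03,  8.30512983e-04,
       -7.05257747e-04,  3.92348557e-04]), 'joint_efforts': array([ 1.19904511e-03, -4.05456269e+01, -2.37782460e+01,  7.02262879e-02,
        2.98685313e-02, -3.40429006e-05]), 'tcp_pos': array([0.20224306, 0.5377519 , 0.20473074]), 'tcp_rot': array([-5.62042755e-01, -3.09045709e+00,  2.29213585e-03]), 'contact_force': array([ 0.39227291,  0.44502666, -0.30863069]), 'ft_torque': array([-0.00382139, -0.04503721,  0.00053839]), 'grip_force': 0.0, 'opening': 0.09405908795481858}
```

View pics/top1.png

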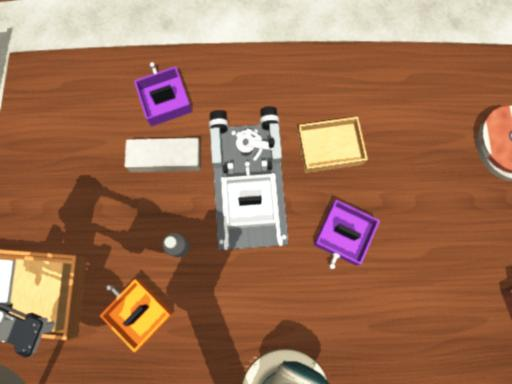

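View pics/side1.png

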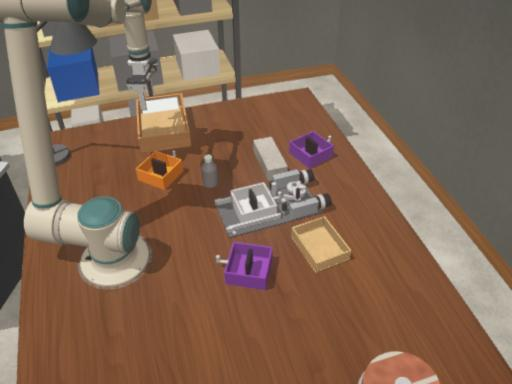

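The top view shows the dock around (250,185), the white box with its fin at (250,200), and the cam at (248,143). The oil bottle is at (175,244), the stone at (162,155) and the carton at (333,143). Next I'll measure these.

```bash
python3 - <<'E'
from h import *
c=dict(np.load("top1.npz")); W=cloud(c); np.set_printoptions(precision=4,suppress=True)
crop=c["img"][95:260,195:305]; cv2.imwrite("pics/crop1.png",cv2.cvtColor(cv2.resize(crop,None,fx=3.6,fy=3.6,interpolation=cv2.INTER_CUBIC),cv2.COLOR_RGB2BGR))
Z=W[...,2]
def fit(name,m):
    q=W[m]; r=cv2.minAreaRect((q[:,:2]*1000).astype(np.float32)); print(name,len(q),"mean",q.mean(0),"med z",np.median(q[:,2]),"rect",r)
win=np.zeros(Z.shape,bool); win[95:260,195:305]=1
img=c["img"].astype(int)
dark=img.max(-1)<70
fin=np.zeros_like(win); fin[190:212,232:268]=1
fit("fin",fin&dark&(Z>.065))
fit("boxrim",win&(Z>.054)&(Z<.07)&(img.min(-1)>150)&(np.arange(384)[:,None]>165))
man=np.zeros_like(win); man[105:175,195:305]=1
fit("hi",man&(Z>.09))
fit("plate",win&(Z>.004)&(Z<.012))
fit("rails",win&(Z>.021)&(Z<.030))
ys,xs=np.where(man&(Z>.085)); print([(x,y,W[y,x].round(3)) for x,y in zip(xs,ys)][:60])
for n,(u,v) in dict(base=(250,146),oil=(175,243),stone=(162,155)).items(): print(n,W[v,u])
E
```

```text
fin 98 mean [0.4681 0.0755 0.0756] med z 0.07638470662057636 rect ((468.9176025390625, 75.86691284179688), (9.711092948913574, 49.469520568847656), 2.5303125381469727)
boxrim 382 mean [0.475  0.0782 0.0604] med z 0.06053869795363974 rect ((484.83404541015625, 77.9902114868164), (150.41836547851562, 120.18624114990234), 2.8947958946228027)
hi 51 mean [0.6027 0.0219 0.108 ] med z 0.11125672035971959 rect ((603.8203125, 21.79524040222168), (14.761042594909668, 14.05860424041748), 46.24637985229492)
plate 4632 mean [0.4986 0.0794 0.0078] med z 0.007752965582422897 rect ((554.4024047851562, 74.09078979492188), (292.32373046875, 447.69561767578125), 88.8988265991211)
rails 634 mean [0.4767 0.0739 0.0252] med z 0.025089758526110333 rect ((519.5552978515625, 70.53292083740234), (323.5331726074219, 290.7115478515625), 2.0139386653900146)
[(np.int64(270), np.int64(138), array([0.612, 0.024, 0.111])), (np.int64(271), np.int64(138), array([0.611, 0.022, 0.114])), (np.int64(272), np.int64(138), array([0.611, 0.019, 0.114])), (np.int64(269), np.int64(139), array([0.609, 0.027, 0.113])), (np.int64(
[... 2659 characters left out ...]
.int64(268), np.int64(146), array([0.6  , 0.028, 0.086])), (np.int64(269), np.int64(146), array([0.599, 0.026, 0.09 ])), (np.int64(270), np.int64(146), array([0.597, 0.024, 0.095])), (np.int64(271), np.int64(146), array([0.598, 0.021, 0.093])), (np.int64(272), np.int64(146), array([0.597, 0.019, 0.096])), (np.int64(273), np.int64(146), array([0.599, 0.016, 0.088])), (np.int64(269), np.int64(147), array([0.598, 0.026, 0.085])), (np.int64(270), np.int64(147), array([0.597, 0.023, 0.087])), (np.int64(271), np.int64(147), array([0.597, 0.021, 0.087])), (np.int64(272), np.int64(147), array([0.598, 0.018, 0.085]))]
base [0.6053 0.0731 0.0739]
oil [0.3607 0.2497 0.1175]
stone [0.5929 0.2995 0.0545]
```

View pics/crop1.png

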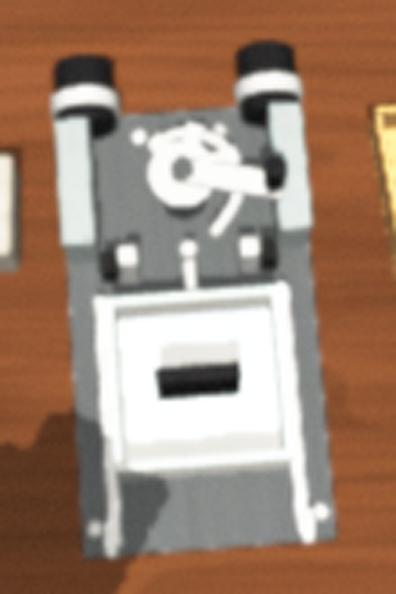

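The crop shows the cam disc at crop (183,172), the lever pointing to the right (-y side) with the black post at (272,170), the pin at (188,248), and the fin at (198,380). Next I'll fit the dock frame from the rails, manifold tops and disc.

```bash
python3 - <<'E'
from h import *
c=dict(np.load("top1.npz")); W=cloud(c); np.set_printoptions(precision=4,suppress=True)
Z=W[...,2]; V,U=np.mgrid[:384,:512]
def line(n,m):
    q=W[m][:,:2]; l=cv2.fitLine(q.astype(np.float32),cv2.DIST_HUBER,0,.01,.01).ravel(); l=l if l[0]>0 else -l
    print(n,len(q),"yaw",np.arctan2(l[1],l[0]),"ctr",q.mean(0),"x",np.percentile(q[:,0],[1,99])); return l
ok=(V>95)&(V<260)
mL=ok&(abs(Z-.060)<.005)&(U>208)&(U<222)&(V<170)&(V>125); mR=ok&(abs(Z-.060)<.005)&(U>268)&(U<285)&(V>122)&(V<165)
for n,m in(("manL",mL),("manR",mR)):
    line(n,m); print(cv2.minAreaRect((W[m][:,:2]*1000).astype(np.float32)))
line("railL",ok&(abs(Z-.026)<.004)&(U>218)&(U<232)&(V>176)); line("railR",ok&(abs(Z-.026)<.004)&(U>268)&(U<290)&(V>176))
disc=ok&(U>230)&(U<262)&(V>125)&(V<162)&(Z>.062)&(Z<.084)
q=W[disc]; print("disc",len(q),q.mean(0)); print(cv2.minEnclosingCircle((W[disc&(U<258)][:,:2]*1000).astype(np.float32)))
pin=(U>242)&(U<252)&(V>158)&(V<170)&(Z>.045); print("pin",W[pin].round(3), W[pin].mean(0))
# ray at plane
def ray(u,v,z):
    K=c["mtx"];p=cv2.undistortPoints(np.array([[[u,v]]],float),K,np.array([float(c["k1"]),0,0,0])).ravel()
    Rm=R.from_rotvec(np.ravel(c["rvec"])).as_matrix();o=-Rm.T@np.ravel(c["tvec"]);d=Rm.T@np.array([*p,1]);return o+d*(z-o[2])/d[2]
print("discc",ray(245.8,142.8,.071+.004),"pinray",ray(195+188/3.6,95+246/3.6,.056),"finc",ray(195+199/3.6,95+373/3.6,.078),ray(195+199/3.6,95+380/3.6,.074))
b=ok&(abs(Z-.061)<.004)&(U>215)&(U<285)&(V>172)&(V<228); 
print("box",W[b][:,:2].min(0),W[b][:,:2].max(0),cv2.minAreaRect((W[b][:,:2]*1000).astype(np.float32)))
E
```

```text
manL 322 yaw 0.042843428 ctr [0.6152 0.1625] x [0.5683 0.6644]
((617.7840576171875, 162.70559692382812), (100.07221221923828, 25.812538146972656), 0.16345396637916565)
manR 296 yaw 0.029817963 ctr [0.6219 0.0084] x [0.5644 0.6699]
((617.00634765625, 9.005904197692871), (30.693239212036133, 110.75958251953125), 88.29393768310547)
railL 218 yaw 0.042491157 ctr [0.4426 0.1412] x [0.3558 0.5355]
railR 201 yaw 0.059727218 ctr [0.44   0.0103] x [0.3602 0.5339]
disc 380 [0.6185 0.0791 0.0687]
((621.73583984375, 82.0181884765625), 33.24003982543945)
pin [[0.569 0.082 0.055]
 [0.566 0.087 0.056]
 [0.567 0.084 0.052]
 [0.566 0.082 0.057]
 [0.566 0.079 0.055]
 [0.564 0.087 0.056]
 [0.564 0.084 0.055]
 [0.564 0.082 0.053]
 [0.564 0.079 0.054]
 [0.562 0.087 0.052]
 [0.562 0.084 0.053]
 [0.561 0.082 0.054]
 [0.56  0.079 0.058]
 [0.56  0.084 0.051]
 [0.558 0.082 0.056]
 [0.559 0.079 0.052]
 [0.558 0.082 0.048]] [0.563  0.0826 0.054 ]
discc [0.6136 0.0836 0.075 ] pinray [0.5652 0.0811 0.056 ] finc [0.4693 0.075  0.078 ] [0.4653 0.0751 0.074 ]
box [0.4078 0.0151] [0.5329 0.1399] ((470.1780090332031, 77.17646789550781), (120.69469451904297, 119.89827728271484), 3.2825746536254883)
```

```bash
cat >> h.py <<'E'
def plan(x,y,z,yaw,s=None):
    "shares for tool pose at x,y,z with tool y at world angle yaw, from commanded pose ~ measured"
    s=s or manip.observe(); T=R.from_rotvec(s["tcp_rot"]); d=T.inv().apply(np.array([x,y,z])-s["tcp_pos"])/.4
    ty=T.apply([0,1,0]); cur=np.arctan2(ty[1],ty[0]); a=-(yaw-cur); a=(a+np.pi)%(2*np.pi)-np.pi
    print("lin",d.round(4),"spin",round(a/2/np.pi,4),"j",s["joint_positions"].round(3),"ax tilt",T.apply([0,0,1]).round(4))
E
python3 -c "
from h import *
plan(.469,.0765,.205,.05);plan(.469,.0765,.04,.05)"
```

```text
lin [-1.0302e+00 -8.4450e-01  4.0000e-04] spin 0.1848 j [ 1.09   0.276  1.506 -0.     1.361 -0.121] ax tilt [-7.0e-04 -1.4e-03 -1.0e+00]
lin [-1.0303 -0.8439  0.4129] spin 0.1848 j [ 1.09   0.276  1.506 -0.     1.361 -0.121] ax tilt [-7.0e-04 -1.4e-03 -1.0e+00]
```

move_arm --pt "-1 -0.82 0" --pt "-1 -0.82 0" --pt "-1 -0.82 0" --pt "-1 -0.82 0" --pt "-1 -0.82 0" --pt "-1 -0.82 0" --pt "-1 -0.82 0" --pt "-1 -0.82 0" --pt "-1 -0.82 0" --pt "-1 -0.82 0" --pt "-1 -0.82 0" --pt "-1 -0.82 0" --spin '[0.185,0.185,0.185,0.185,0.185,0.185,0.185,0.185,0.185,0.185,0.185,0.185]' --claw '[0.5,0.5,0.5,0.5,0.5,0.5,0.5,0.5,0.5,0.5,0.5,0.5]' --squeeze 20

```text
time_s: 1.3
tcp_pos: [0.4624, 0.0881, 0.2049]
tcp_rot: [-2.172, -2.27, 0.001]
contact_force: [-1.1, 0.1, 0.4]
opening: 0.047
grip_force: 0.0
```

```bash
python3 -c "
from h import *
plan(.469,.0765,.1,.05);plan(.469,.0765,.035,.05);s=manip.observe();print(s['time_s'],s['tcp_pos'],s['opening'])"
```

```text
lin [-0.0295  0.0153  0.2624] spin -0.0009 j [ 4.100e-02  1.190e-01  1.713e+00 -1.000e-03  1.311e+00 -3.000e-03] ax tilt [-5.e-04 -5.e-04 -1.e+00]
lin [-0.0294  0.0154  0.4249] spin -0.0009 j [ 4.100e-02  1.190e-01  1.713e+00 -1.000e-03  1.311e+00 -3.000e-03] ax tilt [-5.e-04 -5.e-04 -1.e+00]
1.3 [0.46242797 0.08808452 0.20494915] 0.046975628493794344
```

move_arm --pt "-0.03 0.015 0.1" --pt "-0.03 0.015 0.2" --pt "-0.03 0.015 0.28" --pt "-0.03 0.015 0.35" --pt "-0.03 0.015 0.4" --pt "-0.03 0.015 0.425" --pt "-0.03 0.015 0.425" --pt "-0.03 0.015 0.425" --pt "-0.03 0.015 0.425" --pt "-0.03 0.015 0.425" --pt "-0.03 0.015 0.425" --spin '[0,0,0,0,0,0,0,0,0,0,0]' --claw '[0.5,0.5,0.5,0.5,0.5,0.5,0.5,0.1,0.1,0.1,0.1]' --squeeze 20

```text
time_s: 2.4
tcp_pos: [0.4686, 0.0787, 0.0362]
tcp_rot: [2.166, 2.274, 0.002]
contact_force: [2.2, 0.2, 1.4]
opening: 0.0186
grip_force: 2.9
```

move_arm --pt "0 0 0" --pt "0 0 0" --pt "0 0 0" --spin '[0,0,0]' --claw '[0.05,0.05,0.05]' --squeeze 20

```text
time_s: 2.7
tcp_pos: [0.4694, 0.0787, 0.0362]
tcp_rot: [2.165, 2.273, 0.003]
contact_force: [2.7, 0.2, 5.4]
opening: 0.012
grip_force: 20.0
```

```bash
python3 -c "
from h import *
c=cam('top');save(c,'top2.png');W=cloud(c)
plan(.614-.121*.99875,.0836-.121*.05,.035,.05);s=manip.observe();print(s)"
```

```text
lin [-0.0056  0.0592  0.0032] spin -0.0002 j [ 0.02   0.293  1.963  0.     0.883 -0.029] ax tilt [ 2.8e-03  1.0e-04 -1.0e+00]
{'time_s': 2.75, 'joint_positions': array([ 1.96388271e-02,  2.92859716e-01,  1.96272503e+00,  4.34651212e-05,
        8.83196472e-01, -2.89578467e-02]), 'joint_velocities': array([-0.00256737,  0.002897  ,  0.0003941 , -0.00033253, -0.00095644,
        0.0001531 ]), 'joint_efforts': array([  0.13105389, -32.42508173, -14.07141745,   0.11279644,
         0.60817083,   0.07035311]), 'tcp_pos': array([0.46939312, 0.07864601, 0.03622272]), 'tcp_rot': array([2.16548272, 2.27329777, 0.00314369]), 'contact_force': array([2.79288889, 0.11092585, 5.51329897]), 'ft_torque': array([-0.0419946 , -0.0229719 ,  0.08512764]), 'grip_force': 19.998558461666107, 'opening': 0.011823249724148336}
```

move_arm --pt "0 0.01 0" --pt "0 0.02 0" --pt "0 0.03 0" --pt "0 0.04 0" --pt "0 0.045 0" --pt "0 0.05 0" --pt "0 0.05 0" --spin '[0,0,0,0,0,0,0]' --claw '[0.05,0.05,0.05,0.05,0.05,0.05,0.05]'

```text
time_s: 3.45
tcp_pos: [0.4825, 0.0796, 0.0361]
tcp_rot: [-2.162, -2.27, 0.011]
contact_force: [-10.3, -0.1, 18.5]
opening: 0.0122
grip_force: 20.0
```

move_arm --pt "0 0.004 0" --pt "0 0.008 0" --pt "0 0.011 0" --pt "0 0.011 0" --spin '[0,0,0,0]' --claw '[0.05,0.05,0.05,0.05]'

```text
time_s: 3.85
tcp_pos: [0.4869, 0.0798, 0.0361]
tcp_rot: [-2.162, -2.27, 0.011]
contact_force: [-10.7, -0.2, 17.1]
opening: 0.0123
grip_force: 20.0
```

move_arm --pt "0 0.004 -0.01" --pt "0 0.008 -0.015" --pt "0 0.012 -0.015" --pt "0 0.014 -0.015" --pt "0 0.014 -0.015" --spin '[0,0,0,0,0]' --claw '[0.05,0.05,0.05,0.05,0.05]'

```text
time_s: 4.35
tcp_pos: [0.496, 0.0801, 0.0405]
tcp_rot: [-2.164, -2.273, 0.005]
contact_force: [-4.8, -0.7, -4.6]
opening: 0.0118
grip_force: 20.0
```

move_arm --pt "0 0.004 0" --pt "0 0.008 0" --pt "0 0.008 0" --pt "0 0.008 0" --spin '[0,0,0,0]' --claw '[0.05,0.05,0.05,0.05]'

```text
time_s: 4.75
tcp_pos: [0.4961, 0.0799, 0.0402]
tcp_rot: [-2.161, -2.271, 0.012]
contact_force: [-9.5, -2.4, -1.5]
opening: 0.0117
grip_force: 20.0
```

The box moved 27 mm and then stopped with the force rising, so it's on the stops. Now I'll release and rise.

move_arm --pt "0 -0.002 0.005" --pt "0 -0.004 0.005" --pt "0 -0.004 0.005" --pt "0 -0.004 0.005" --pt "0 -0.004 0.005" --pt "0 -0.004 -0.1" --pt "0 -0.004 -0.2" --pt "0 -0.004 -0.3" --pt "0 -0.004 -0.4" --pt "0 -0.004 -0.4" --pt "0 -0.004 -0.4" --spin '[0,0,0,0,0,0,0,0,0,0,0]' --claw '[0.05,0.3,0.45,0.45,0.45,0.45,0.45,0.45,0.45,0.45,0.45]'

```text
time_s: 5.85
tcp_pos: [0.5004, 0.0803, 0.2025]
tcp_rot: [2.165, 2.273, 0.004]
contact_force: [-0.9, -0.5, 0.1]
opening: 0.0421
grip_force: 0.0
```

move_arm --pt "-0.3 -0.3 0" --pt "-0.3 -0.3 0" --pt "-0.3 -0.3 0" --pt "-0.3 -0.3 0" --pt "-0.3 -0.3 0" --pt "-0.3 -0.3 0" --pt "-0.3 -0.3 0" --pt "-0.3 -0.3 0" --pt "-0.3 -0.3 0" --pt "-0.3 -0.3 0" --pt "-0.3 -0.3 0" --pt "-0.3 -0.3 0" --spin '[-0.4,-0.4,-0.4,-0.4,-0.4,-0.4,-0.4,-0.4,-0.4,-0.4,-0.4,-0.4]' --claw '[0.4,0.4,0.4,0.4,0.4,0.4,0.4,0.4,0.4,0.4,0.4,0.4]'

```text
time_s: 7.05
tcp_pos: [0.3843, -0.0452, 0.1996]
tcp_rot: [0.384, -3.115, -0.003]
contact_force: [-0.2, -0.3, 0.2]
opening: 0.0377
grip_force: 0.0
```

```bash
python3 - <<'E'
from h import *
c=cam("top"); save(c,"top3.png"); np.savez("top3.npz",**c)
crop=c["img"][95:260,195:305]; cv2.imwrite("pics/crop3.png",cv2.cvtColor(cv2.resize(crop,None,fx=3.6,fy=3.6,interpolation=cv2.INTER_CUBIC),cv2.COLOR_RGB2BGR))
W=cloud(c);Z=W[...,2];V,U=np.mgrid[:384,:512];img=c["img"].astype(int)
f=(img.max(-1)<70)&(Z>.065)&(Z<.085)&(U>228)&(U<270)&(V>175)&(V<212); print("fin",f.sum(),W[f].mean(0))
p=(Z>.108)&(Z<.119)&(U>262)&(U<282)&(V>130)&(V<155); print("post",p.sum(),W[p].mean(0))
pin=(U>240)&(U<254)&(V>145)&(V<165)&(Z>.05)&(Z<.06)&(W[...,0]<.6); print("pin",W[pin].mean(0),pin.sum())
s=manip.observe(); print(s["tcp_pos"],s["contact_force"]); plan(.605,.022,.15,.05)
E
```

```text
fin 102 [0.49272366 0.07723133 0.07587595]
post 36 [0.60397522 0.02161181 0.11242538]
pin [0.5875919  0.08144213 0.05578055] 16
[ 0.38438624 -0.04520597  0.19960985] [ 0.44212092 -0.24095308  0.2098963 ]
lin [-0.5763  0.0266  0.1223] spin 0.2817 j [-0.297 -0.008  1.864 -0.     1.289 -2.117] ax tilt [-0.0035  0.001  -1.    ]
```

View pics/crop3.png

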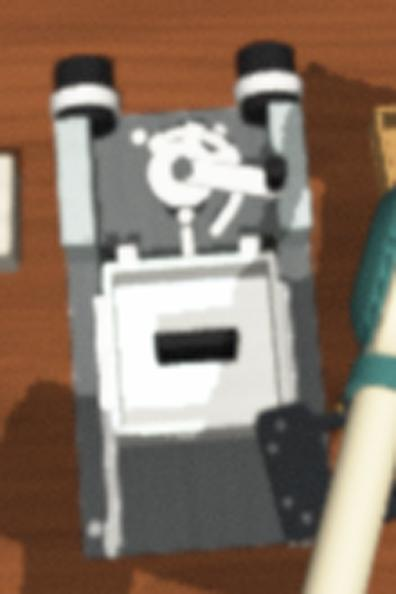

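The box now rests on the seals, with the pin about 26 mm from the axis (crop (186,215)). The post is unmoved at crop (272,172). Now to the post.

move_arm --pt "-0.576 0.027 0.1" --pt "-0.576 0.027 0.1" --pt "-0.576 0.027 0.1" --pt "-0.576 0.027 0.1" --pt "-0.576 0.027 0.1" --pt "-0.576 0.027 0.1" --pt "-0.576 0.027 0.1" --pt "-0.576 0.027 0.1" --pt "-0.576 0.027 0.1" --spin '[-0.13,-0.13,-0.13,-0.13,-0.13,-0.13,-0.13,-0.13,-0.13]' --claw '[0.4,0.4,0.4,0.4,0.4,0.4,0.4,0.4,0.4]'

```text
time_s: 8.0
tcp_pos: [0.6059, 0.0205, 0.1611]
tcp_rot: [1.577, -2.715, 0.001]
contact_force: [-0.0, 0.9, -0.0]
opening: 0.0374
grip_force: 0.0
```

```bash
python3 - <<'E'
from h import *
s=manip.observe(); print(s["tcp_pos"],s["contact_force"]); plan(.605,.0205,.082,.05-.5)
E
```

```text
[0.6058936  0.02053122 0.16114877] [-0.00311459  0.93407229 -0.03935504]
lin [0.0008 0.0019 0.1979] spin 0.4892 j [-8.000e-02  3.500e-01  1.507e+00 -2.000e-03  1.285e+00 -2.703e+00] ax tilt [-0.0011 -0.0017 -1.    ]
```

move_arm --pt "0 0 0.06" --pt "0 0 0.12" --pt "0 0 0.17" --pt "0 0 0.195" --pt "0 0 0.195" --pt "0 0 0.195" --pt "0 0 0.195" --pt "0 0 0.195" --pt "0 0 0.195" --pt "0 0 0.195" --spin '[0.02,0.02,0.02,0.02,0.02,0.02,0.02,0.02,0.02,0.02]' --claw '[0.4,0.4,0.4,0.4,0.4,0.4,0.3,0.22,0.1,0.1]' --squeeze 4

```text
time_s: 9.0
tcp_pos: [0.6071, 0.0209, 0.0842]
tcp_rot: [-1.406, 2.809, -0.002]
contact_force: [-0.9, 0.1, 4.1]
opening: 0.016
grip_force: 4.0
```

```bash
python3 - <<'E'
from h import *
s=manip.observe(); print(s)
E
```

```text
{'time_s': 9.0, 'joint_positions': array([-7.93416979e-02,  4.11064547e-01,  1.61534033e+00, -1.37780010e-03,
        1.11432308e+00, -2.57786765e+00]), 'joint_velocities': array([ 0.0009157 , -0.00107148, -0.00105506, -0.00071496,  0.00044986,
       -0.00058429]), 'joint_efforts': array([-4.33065332e-01, -4.37020826e+01, -2.03139961e+01, -2.94616828e-01,
       -2.57587116e-01, -6.05946858e-03]), 'tcp_pos': array([0.60708875, 0.02086597, 0.08418235]), 'tcp_rot': array([-1.40638004e+00,  2.80910312e+00, -2.36535865e-03]), 'contact_force': array([-0.8961251 ,  0.06196363,  4.05151446]), 'ft_torque': array([ 0.21627953,  0.1755255 , -0.00392739]), 'grip_force': 4.001432731747627, 'opening': 0.015976030674026063}
```

```bash
cat >> h.py <<'E'
import json
A=np.array([.614,.0836]); D=.05; r=.0640
def toolR(a): # tool pointing down with tool y at world angle a
    y=np.array([np.cos(a),np.sin(a),0]); z=np.array([0,0,-1.]); return np.column_stack([np.cross(y,z),y,z])
def pose(th,z=.087):
    b=D-np.pi/2-th; p=np.r_[A+r*np.array([np.cos(b),np.sin(b)]),z]
    return p, D-max(th,.44)+np.pi
def arc(th0,ths,start=None,z=.087):
    p0,a0=start if start else pose(th0,z); M=toolR(a0); L=[];S=[]
    for t in ths:
        p,a=pose(t,z); L.append([round(float(v),3)+0 for v in M.T@(p-p0)/.4]); S.append(round(-(a-a0)/2/np.pi,3)+0)
    print(json.dumps(L));print(json.dumps(S))
def cam_now(s=None):
    s=s or manip.observe(); v=s["tcp_pos"][:2]-A; th=D-np.pi/2-np.arctan2(v[1],v[0]); th=(th+1)%(2*np.pi)-1
    t=np.array([np.sin(D-np.pi/2-th),-np.cos(D-np.pi/2-th)]); f=s["contact_force"]; u=v/np.hypot(*v)
    print("th",th.round(3),"r",np.hypot(*v).round(4),"Ft against",(-f[:2]@t).round(2),"Frad",(f[:2]@u).round(2),"fz",f[2].round(1),"z",s["tcp_pos"][2].round(4),"t",s["time_s"],"j6",s["joint_positions"][5].round(2),"open",s["opening"].round(4))
E
python3 - <<'E'
from h import *
s=manip.observe(); cam_now(s); ty=R.from_rotvec(s["tcp_rot"]).apply([0,1,0]); a=np.arctan2(ty[1],ty[0]); print(a, D-.44+np.pi)
arc(0,np.linspace(.16,.9,12),start=(s["tcp_pos"],a))
E
```

```text
Traceback (most recent call last):
  File "h.py", line 35, in cam_now
    print("th",th.round(3),"r",np.hypot(*v).round(4),"Ft against",(-f[:2]@t).round(2),"Frad",(f[:2]@u).round(2),"fz",f[2].round(1),"z",s["tcp_pos"][2].round(4),"t",s["time_s"],"j6",s["joint_positions"][5].round(2),"open",s["opening"].round(4))
                                                                                                                                                                                                                             ^^^^^^^^^^^^^^^^^^
AttributeError: 'float' object has no attribute 'round'
```

```bash
sed -i 's/s\["opening"\].round(4)/s["opening"]/' h.py
python3 - <<'E'
from h import *
s=manip.observe(); cam_now(s); ty=R.from_rotvec(s["tcp_rot"]).apply([0,1,0]); a=np.arctan2(ty[1],ty[0]); print(a, D-.44+np.pi)
arc(0,np.linspace(.16,.9,12),start=(s["tcp_pos"],a))
E
```

```text
th 0.16 r 0.0631 Ft against -0.9 Frad 0.04 fz 4.1 z 0.0842 t 9.0 j6 -2.58 open 0.015976030674026063
2.4991331412073876 2.751592653589793
[[0.002, -0.001, -0.007], [0.007, 0.008, -0.007], [0.012, 0.018, -0.007], [0.015, 0.028, -0.007], [0.019, 0.038, -0.007], [0.021, 0.049, -0.007], [0.023, 0.06, -0.007], [0.024, 0.07, -0.007], [0.024, 0.081, -0.007], [0.024, 0.092, -0.007], [0.023, 0.103, -0.007], [0.021, 0.113, -0.007]]
[-0.04, -0.04, -0.04, -0.04, -0.04, -0.031, -0.021, -0.01, 0.001, 0.012, 0.022, 0.033]
```

move_arm --pt "0.002 0 -0.007" --pt "0.007 0.008 -0.007" --pt "0.012 0.018 -0.007" --pt "0.015 0.028 -0.007" --pt "0.019 0.038 -0.007" --pt "0.021 0.049 -0.007" --pt "0.023 0.06 -0.007" --pt "0.024 0.07 -0.007" --pt "0.024 0.081 -0.007" --pt "0.024 0.092 -0.007" --pt "0.023 0.103 -0.007" --pt "0.021 0.113 -0.007" --spin '[0,0,0,0,0,0,0,0,0.001,0.012,0.022,0.033]' --claw '[0.19,0.19,0.19,0.19,0.19,0.19,0.19,0.19,0.19,0.19,0.19,0.19]' --squeeze 40

```text
time_s: 10.2
tcp_pos: [0.5654, 0.0419, 0.086]
tcp_rot: [1.104, -2.941, 0.001]
contact_force: [2.6, -1.7, -0.4]
opening: 0.0178
grip_force: 1.2
```

```bash
python3 - <<'E'
from h import *
cam_now(); arc(.9,np.linspace(.97,1.7,12))
c=cam("top"); save(c,"top4.png"); c=c["img"][95:260,195:305]; cv2.imwrite("pics/crop4.png",cv2.cvtColor(cv2.resize(c,None,fx=3.6,fy=3.6,interpolation=cv2.INTER_CUBIC),cv2.COLOR_RGB2BGR))
E
```

```text
th 0.912 r 0.0641 Ft against 2.96 Frad -0.83 fz -0.4 z 0.086 t 10.2 j6 -2.34 open 0.017799877967441202
[[0.0, 0.011, 0.0], [-0.001, 0.022, 0.0], [-0.003, 0.032, 0.0], [-0.006, 0.043, 0.0], [-0.009, 0.053, 0.0], [-0.013, 0.063, 0.0], [-0.017, 0.072, 0.0], [-0.022, 0.082, 0.0], [-0.028, 0.09, 0.0], [-0.034, 0.099, 0.0], [-0.041, 0.107, 0.0], [-0.049, 0.115, 0.0]]
[0.011, 0.022, 0.032, 0.043, 0.053, 0.064, 0.075, 0.085, 0.096, 0.106, 0.117, 0.127]
```

View pics/crop4.png

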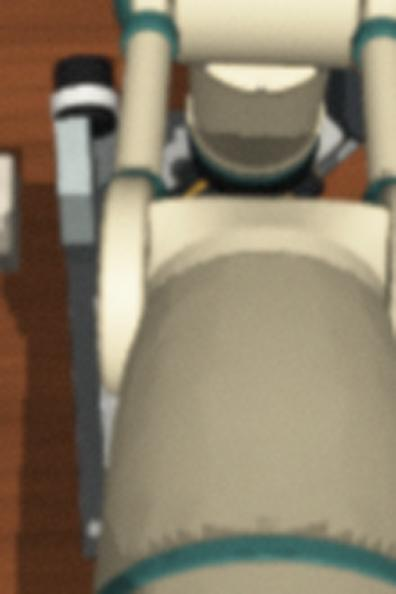

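The arm hides the dock from above here, but the post is moving with about 3 N and the hook tip passed 0.5 rad without blocking. I'll carry on.

move_arm --pt "0 0.011 0" --pt "-0.001 0.022 0" --pt "-0.003 0.032 0" --pt "-0.006 0.043 0" --pt "-0.009 0.053 0" --pt "-0.013 0.063 0" --pt "-0.017 0.072 0" --pt "-0.022 0.082 0" --pt "-0.028 0.09 0" --pt "-0.034 0.099 0" --pt "-0.041 0.107 0" --pt "-0.049 0.115 0" --spin '[0.011,0.022,0.032,0.043,0.053,0.064,0.075,0.085,0.096,0.106,0.117,0.127]' --claw '[0.19,0.19,0.19,0.19,0.19,0.19,0.19,0.19,0.19,0.19,0.19,0.19]'

```text
time_s: 11.45
tcp_pos: [0.5494, 0.0888, 0.086]
tcp_rot: [-0.123, -3.138, 0.003]
contact_force: [0.7, -2.6, 0.6]
opening: 0.018
grip_force: 1.2
```

```bash
python3 - <<'E'
from h import *
cam_now(); arc(1.7,np.linspace(1.75,2.2,10))
E
```

```text
th 1.701 r 0.0648 Ft against 2.56 Frad -0.95 fz 0.6 z 0.086 t 11.45 j6 -1.46 open 0.017989836632335318
[[0.0, 0.008, 0.0], [-0.001, 0.016, 0.0], [-0.002, 0.024, 0.0], [-0.003, 0.032, 0.0], [-0.005, 0.04, 0.0], [-0.007, 0.047, 0.0], [-0.01, 0.055, 0.0], [-0.013, 0.062, 0.0], [-0.016, 0.07, 0.0], [-0.02, 0.077, 0.0]]
[0.008, 0.016, 0.024, 0.032, 0.04, 0.048, 0.056, 0.064, 0.072, 0.08]
```

move_arm --pt "0 0.008 0" --pt "-0.001 0.016 0" --pt "-0.002 0.024 0" --pt "-0.003 0.032 0" --pt "-0.005 0.04 0" --pt "-0.007 0.047 0" --pt "-0.01 0.055 0" --pt "-0.013 0.062 0" --pt "-0.016 0.07 0" --pt "-0.02 0.077 0" --spin '[0.008,0.016,0.024,0.032,0.04,0.048,0.056,0.064,0.072,0.08]' --claw '[0.19,0.19,0.19,0.19,0.19,0.19,0.19,0.19,0.19,0.19]'

```text
time_s: 12.45
tcp_pos: [0.5582, 0.1188, 0.0856]
tcp_rot: [-0.898, -3.007, 0.005]
contact_force: [0.1, -2.7, 1.9]
opening: 0.0177
grip_force: 1.2
```

```bash
python3 - <<'E'
from h import *
cam_now(); arc(2.2,np.linspace(2.23,2.5,9))
E
```

```text
th 2.184 r 0.066 Ft against 2.21 Frad -1.47 fz 1.9 z 0.0856 t 12.45 j6 -0.9 open 0.017732619381987776
[[0.0, 0.005, 0.0], [0.0, 0.01, 0.0], [-0.001, 0.016, 0.0], [-0.001, 0.021, 0.0], [-0.002, 0.026, 0.0], [-0.003, 0.032, 0.0], [-0.004, 0.037, 0.0], [-0.006, 0.042, 0.0], [-0.007, 0.047, 0.0]]
[0.005, 0.01, 0.016, 0.021, 0.026, 0.032, 0.037, 0.042, 0.048]
```

move_arm --pt "0 0.005 0" --pt "0 0.01 0" --pt "-0.001 0.016 0" --pt "-0.001 0.021 0" --pt "-0.002 0.026 0" --pt "-0.003 0.032 0" --pt "-0.004 0.037 0" --pt "-0.006 0.042 0" --pt "-0.007 0.047 0" --spin '[0.005,0.01,0.016,0.021,0.026,0.032,0.037,0.042,0.048]' --claw '[0.19,0.19,0.19,0.19,0.19,0.19,0.19,0.19,0.19]'

```text
time_s: 13.35
tcp_pos: [0.5697, 0.1333, 0.0852]
tcp_rot: [-1.338, -2.836, 0.006]
contact_force: [-2.0, -0.7, 1.2]
opening: 0.0179
grip_force: 1.3
```

```bash
python3 - <<'E'
from h import *
cam_now(); arc(2.5,np.linspace(2.53,2.7,6)); c=cam("side"); save(c,"side5.png"); c=c["img"][150:240,200:350]; cv2.imwrite("pics/crop5.png",cv2.cvtColor(cv2.resize(c,None,fx=4,fy=4,interpolation=cv2.INTER_CUBIC),cv2.COLOR_RGB2BGR))
E
```

```text
th 2.464 r 0.0665 Ft against 1.95 Frad 0.78 fz 1.2 z 0.0852 t 13.35 j6 -0.58 open 0.017935414555421626
[[0.0, 0.005, 0.0], [0.0, 0.01, 0.0], [-0.001, 0.016, 0.0], [-0.001, 0.021, 0.0], [-0.002, 0.026, 0.0], [-0.003, 0.032, 0.0]]
[0.005, 0.01, 0.016, 0.021, 0.026, 0.032]
```

View pics/crop5.png

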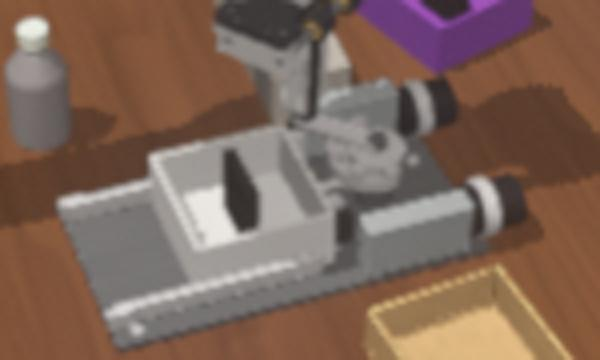

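The side crop shows the lever at (330,128) still held between the fingers, and the box up against the manifold. Force is still low, so I'll continue in smaller steps.

move_arm --pt "0 0.005 0" --pt "0 0.01 0" --pt "-0.001 0.016 0" --pt "-0.001 0.021 0" --pt "-0.002 0.026 0" --pt "-0.003 0.032 0" --spin '[0.005,0.01,0.016,0.021,0.026,0.032]' --claw '[0.19,0.19,0.19,0.19,0.19,0.19]'

```text
time_s: 14.0
tcp_pos: [0.5798, 0.1408, 0.0851]
tcp_rot: [-1.615, -2.687, 0.007]
contact_force: [-4.5, -0.1, 2.1]
opening: 0.018
grip_force: 1.9
```

```bash
python3 - <<'E'
from h import *
cam_now()
E
```

```text
th 2.652 r 0.0666 Ft against 3.89 Frad 2.19 fz 2.1 z 0.0851 t 14.0 j6 -0.37 open 0.017997626621692204
```

move_arm --pt "0 0.005 0" --pt "0 0.01 0" --pt "-0.001 0.016 0" --pt "-0.001 0.021 0" --pt "-0.001 0.021 0" --spin '[0.005,0.01,0.016,0.021,0.021]' --claw '[0.19,0.19,0.19,0.19,0.19]'

```text
time_s: 14.5
tcp_pos: [0.5859, 0.1442, 0.085]
tcp_rot: [-1.786, -2.574, 0.011]
contact_force: [-6.8, -0.3, 4.2]
opening: 0.0177
grip_force: 3.1
```

```bash
python3 - <<'E'
from h import *
cam_now()
E
```

```text
th 2.757 r 0.0668 Ft against 6.33 Frad 2.57 fz 4.2 z 0.085 t 14.5 j6 -0.23 open 0.017659300824083877
```

move_arm --pt "0 0.005 -0.003" --pt "0 0.01 -0.003" --pt "0 0.013 -0.003" --pt "0 0.013 -0.003" --spin '[0.005,0.01,0.013,0.013]' --claw '[0.19,0.19,0.19,0.19]'

```text
time_s: 14.9
tcp_pos: [0.5887, 0.1454, 0.085]
tcp_rot: [-1.888, -2.497, 0.018]
contact_force: [-7.8, -1.4, 0.7]
opening: 0.018
grip_force: 4.1
```

```bash
python3 - <<'E'
from h import *
cam_now()
E
```

```text
th 2.803 r 0.0667 Ft against 7.77 Frad 1.64 fz 0.7 z 0.085 t 14.9 j6 -0.15 open 0.018004870543995664
```

move_arm --pt "0 0.005 0" --pt "0 0.01 0" --pt "0 0.013 0" --pt "0 0.013 0" --spin '[0.005,0.01,0.013,0.013]' --claw '[0.19,0.19,0.19,0.19]'

```text
time_s: 15.3
tcp_pos: [0.5915, 0.1462, 0.0849]
tcp_rot: [-1.986, -2.417, 0.024]
contact_force: [-12.1, -2.3, 4.4]
opening: 0.0182
grip_force: 6.1
```

```bash
python3 - <<'E'
from h import *
cam_now()
E
```

```text
th 2.847 r 0.0666 Ft against 12.14 Frad 1.87 fz 4.4 z 0.0849 t 15.3 j6 -0.07 open 0.018209345210902523
```

move_arm --pt "0 0.002 -0.002" --pt "0 0.004 -0.002" --pt "0 0.004 -0.002" --spin '[0.002,0.003,0.003]' --claw '[0.19,0.19,0.19]'

```text
time_s: 15.6
tcp_pos: [0.5919, 0.1462, 0.0849]
tcp_rot: [-2.008, -2.397, 0.028]
contact_force: [-13.3, -3.9, 1.4]
opening: 0.0182
grip_force: 6.6
```

```bash
python3 - <<'E'
from h import *
cam_now()
E
```

```text
th 2.852 r 0.0664 Ft against 13.8 Frad 0.75 fz 1.4 z 0.0849 t 15.6 j6 -0.05 open 0.018239083674189267
```

It's tight at 13.8 N, with almost no further motion. Now I'll relax, open and lift clear.

move_arm --pt "0 -0.012 0" --pt "0 -0.024 0" --pt "0 -0.026 0" --pt "0 -0.026 0" --pt "0 -0.026 0" --pt "0 -0.026 0" --pt "0 -0.026 0" --pt "0 -0.026 -0.06" --pt "0 -0.026 -0.14" --pt "0 -0.026 -0.25" --pt "0 -0.026 -0.35" --pt "0 -0.026 -0.4" --spin '[0,0,0,0,0,0,0,0,0,0,0,0]' --claw '[0.19,0.19,0.3,0.4,0.4,0.4,0.4,0.4,0.4,0.4,0.4,0.4]'

```text
time_s: 16.8
tcp_pos: [0.5941, 0.1458, 0.2524]
tcp_rot: [2.016, 2.402, 0.005]
contact_force: [-0.2, -0.1, -0.8]
opening: 0.0377
grip_force: 0.0
```

```bash
python3 - <<'E'
from h import *
cam_now(); plan(.35,-.15,.25,.5)
E
```

```text
th 2.881 r 0.0653 Ft against 0.24 Frad -0.01 fz -0.8 z 0.2524 t 16.8 j6 -0.05 open 0.037666776878351425
lin [-0.6223 -0.7293  0.0026] spin -0.0518 j [ 0.128  0.307  1.344 -0.002  1.484 -0.046] ax tilt [ 6.3e-03 -7.0e-04 -1.0e+00]
```

Now I'll move the arm aside for a last look.

move_arm --pt "-0.62 -0.73 0" --pt "-0.62 -0.73 0" --pt "-0.62 -0.73 0" --pt "-0.62 -0.73 0" --pt "-0.62 -0.73 0" --pt "-0.62 -0.73 0" --pt "-0.62 -0.73 0" --pt "-0.62 -0.73 0" --pt "-0.62 -0.73 0" --pt "-0.62 -0.73 0" --pt "-0.62 -0.73 0" --pt "-0.62 -0.73 0" --spin '[0,0,0,0,0,0,0,0,0,0,0,0]' --claw '[0.4,0.4,0.4,0.4,0.4,0.4,0.4,0.4,0.4,0.4,0.4,0.4]'

```text
time_s: 18.0
tcp_pos: [0.3486, -0.1486, 0.2485]
tcp_rot: [2.016, 2.408, -0.001]
contact_force: [-0.0, 0.6, -0.7]
opening: 0.0379
grip_force: 0.0
```

```bash
python3 - <<'E'
from h import *
c=cam("top"); W=cloud(c);Z=W[...,2];V,U=np.mgrid[:384,:512];img=c["img"].astype(int)
f=(img.max(-1)<70)&(Z>.065)&(Z<.085)&(U>228)&(U<270)&(V>175)&(V<212); print("fin",f.sum(),W[f].mean(0))
p=(Z>.108)&(Z<.119)&(U>205)&(U<282)&(V>125)&(V<175); print("post",p.sum(),W[p].mean(0))
v=W[p].mean(0)[:2]-A; print("cam",(D-np.pi/2-np.arctan2(v[1],v[0])+1)%(2*np.pi)-1)
c=c["img"][95:260,195:305]; cv2.imwrite("pics/crop6.png",cv2.cvtColor(cv2.resize(c,None,fx=3.6,fy=3.6,interpolation=cv2.INTER_CUBIC),cv2.COLOR_RGB2BGR))
E
```

```text
fin 105 [0.49256221 0.07939421 0.07565729]
post 34 [0.58896809 0.14423839 0.11266638]
cam 2.8000953406982276
```

View pics/crop6.png

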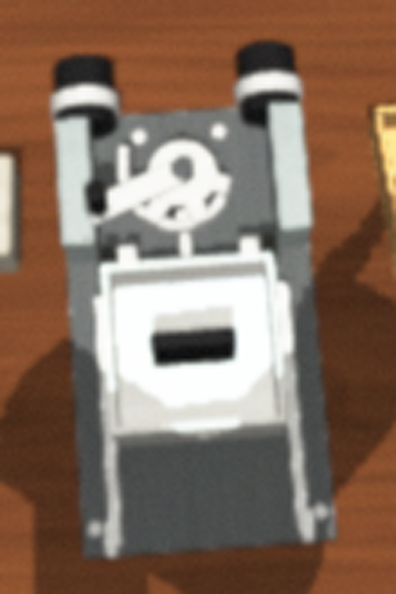

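The final crop shows the lever round on the +y side with the post at (95,195). The hook band lies over the pin at (186,225), and the box is home and square at (190,345). I'm handing it in.

```bash
python3 -c "
from workcell import manip
print(manip.sign_off())"
```

```text
the job is handed in; nothing more can be done
None
```

The box is pushed home and the cam is turned clockwise to about 2.85 rad, where it came up tight at about 13.8 N. The post is released, no bystander was touched as far as I could tell, and the job was handed in at about 18 s. Joint 6 briefly read -2.703 against its -2.7 limit, which could count as passing its range.

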